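# Unlock the medicine box on the fridge shelf and hold the key turned

## Task

Take the key that stands in the cork block, put it in the lock on top of the white medicine box and push it fully home past the sticky pins, then turn it a quarter clockwise (seen from above) as far as it goes. The lock springs back, so finish while still gripping the key and holding it home and turned. Leave the lunch box, bottle, saucer and teaspoon where they are.

Things in the scene. Friction and masses are not known exactly. Their poses are not given: they have to be found in the camera images.
- key: Key standing upright, blade down; origin at the point of its blade, z up towards the head. Steel blade 10 mm wide (x), 4 mm thick (y), 30 mm long, its first 5 mm tapering at 45 degrees to a point; works either way round (half turn about z). Above it, from z = 30 (the shoulder) to 68 mm, a black plastic head 24 mm wide (x), 8 mm thick (y). 50 g.
- key_tip (a point): The point of the key's blade (the key's origin).
- key_grip (a point): Where to pinch the key: middle of the head's flat faces (normals +-y), 58 mm above the tip, 10 mm below the head's top; gripped there, fingertips reaching 19 mm lower clear the block and the lock.
- stand: Cork block 60 (x) by 50 (y) by 36 mm high, fixed to the shelf, origin at the centre of its underside. The key stands in the slot at its middle, shoulder on the block's top, blade width along the block's x; it pulls straight up and out (30 mm).
- medbox: White steel medicine box 130 (x) by 180 (y) by 90 mm high, fixed to the shelf, origin at the centre of its underside. Its lock is in the lid, 20 mm from the lid's middle towards the box's -x side.
- lock_face (a point): Centre of the lock at the top of its steel collar, 94 mm above the shelf; axes as the box's. The collar is a ring 52 mm outside, 19 mm inside diameter, 4 mm high. The key goes straight down and is home when its shoulder rests on the collar, the tip then 30 mm below this point.
- slot (a point): Mouth of the key slot, in the brass plug's face within the collar, 4 mm below its top. Slot 11.4 by 5.4 mm with a 2.5 mm chamfer, long side along the box's x at plug 0. Two sticky pins stand into it from its short sides, 12 and 19 mm down; each needs a push of roughly 5 to 20 N, less if the key is wiggled about 1.5 mm along its width; pushed aside they stay aside.
- plug (a joint): Turn of the lock's plug in rad: 0 with the slot along the box's x (locked, and where its spring returns it), growing clockwise seen from above to a stop at 1.57. The spring needs about 0.1 N m at the full quarter. The slot gives the key about 0.14 rad of play, so the key must turn that much farther than the plug.
- lunchbox: Pink plastic lunch box with a hinged lid, 114 by 174 by 60 mm, origin under its centre. Bystander.
- bottle: Green glass bottle with a cork stopper, 64 mm diameter, about 200 mm tall, origin under its centre. Bystander.
- saucer: White ceramic saucer, 140 mm diameter, 18 mm high, origin under its centre. Bystander.
- teaspoon: Metal teaspoon 140 mm long lying on the shelf. Bystander.
Mind the look-alikes: they are no part of the job. There is more than one size of the medbox; the one meant has the size given above.

How it is judged (in metres and radians):
On the way, in this order (a step that is already met when the one before it is completed fails the run):
1. the key is fully home in the lock (z of key_tip in the frame of lock_face below -0.0275 m and horizontal distance between key_tip and lock_face below 0.004 m and angle between key's own z axis and vertical below 0.12 rad), for 0.2 s.
2. the key, home in the lock, has turned the plug a quarter (all of step 1 and value of joint plug above 1.25 rad), for 0.2 s.
At the end, for the whole second after the job is handed in: The key is home (tip at least 27.5 mm below the collar's top, within 4 mm of the lock's axis, tilted less than 0.12 rad), the plug stands still at more than 1.25 rad, and the fingers still hold the key (more than 2 N) (all of step 2 and contact force between the fingers and key above 2 N and velocity of joint plug between -0.1 and 0.1 rad/s); the arm keeps its last pose, push and grip.
It fails at once if the lunch box is shifted by more than 30 mm (distance of lunchbox from where it was at the start of the episode above 0.03 m).
It fails at once if the bottle is shifted by more than 30 mm (distance of bottle from where it was at the start of the episode above 0.03 m).
It fails at once if the saucer is shifted by more than 30 mm (distance of saucer from where it was at the start of the episode above 0.03 m).
It fails at once if the teaspoon is shifted by more than 30 mm (distance of teaspoon from where it was at the start of the episode above 0.03 m).
It also fails if it takes over 51 s, if anything falls off the work surface, if the arm or the gripper's body presses on something with over 40 N, if the wrist force passes 120 N, or if a joint passes its speed limit or range.

## Robot

A 6-joint arm with a two-finger parallel gripper is mounted at the origin on the work surface. World frame = base frame: x ahead of the robot, y to its left, z up, the work surface at z = 0. Lengths are in mm, angles in rad, forces in N, time in s.
With the tool pointing down it reaches from about 350 to 875 mm from the base axis. Payload 4.2 kg.
Tool frame: the origin (TCP) lies between the finger pads; the fingertips stand 8 mm ahead of it and the grasp point (between the pads) lies 11 mm behind it; z points along the fingers, y is the line along which they close (so a half turn about z gives the same grasp; the last joint's range is limited). The gripper opens to 85 mm and grips with 20 to 120 N. Pads are 22 mm wide; open, the fingers measure 114 mm over their backs; the gripper's body (76 mm by 85 mm) begins 54 mm behind the grasp point. The pads swing forward as they close: fully open they stand 13 mm farther back than shut.
Start: joints at [-0.969, 0.385, 0.008, 0, -1.194, -0.259], TCP at [210.093, -588.609, 239.312] pointing down, gripper open.
Joint ranges: [-3.14, 3.14], [-1.21, 2.06], [-1.07, 1.41], [-3.16, 2.05], [-2.99, -0.16], [-3.1, 3.1]. Speed limits (rad/s): [2.79, 2.79, 3.14, 3.14, 3.14, 3.14].

## Interface

Orientations are given as a unit quaternion [w, x, y, z].
In Python, from plant import get_state, camera, hand_in, silhouettes, spot_point gives the robot as it stands.
- The arm moves only by the tool move_arm, never from a script. Its argument "rows" is a list of rows, each an object of numbers: "dx", "dy", "dz": the shift along the tool's x, y, z in m; "spin": the turn about the tool's z in rad. A call has 1 to 12 rows; each row shifts and turns the commanded pose from where the row before left it, along the tool's axes as they then stand; what a row does not reach is not made up. A row lasts 1/8 s, in which the tool goes at most 62.5 mm and 10.7 degrees, less where a joint would pass 70% of its speed; a pose out of reach is approached as far as the arm can. A call is refused whole if a number of a shift passes 0.0625 or a number of a turn 0.188, either way. A call with a gripper value outside its range is refused whole. "grip" is the finger opening in m, from 0 to 0.0854, set as the call begins (left out, the last holds). The fingers move at their own pace and stop on an object; "newtons" is the grip in N (left out, the last holds). Time passes only in rows, so rows that do not move let the fingers close. It gives the time, the measured TCP pose, the force and the opening at its end, in the units of the state.
- get_state(): the state, without advancing time (a new reading comes with each control period).
- camera(name): name is "scene" or "top"; returns a dict with "image" (480x640x3 uint8, red, green, blue), "depth" (480x640 float32, mm along the optical axis (not along the pixel's ray), 0 where there is no reading), "fx", "fy", "cx", "cy" (pixels), "R" (3x3) and "t" (3): a world point X has camera coordinates R X + t. Camera axes: x right, y down, z forward; pixel columns grow to the right and rows downward; lengths in mm; the calibration is good to about 2 mm. A picture is of the moment at which its call begins.
- hand_in(): hands the job in, once; it reports no verdict.
Trained networks look in a picture, given as the dict that the camera call returned (one of the last four; its "shot" number tells which), for a name from the list of things; names that differ only in an ending like _2 or _b are one class to them, and where a whole thing is asked for, a point or a joint stands for the part that bears it (a point fixed in the world has none). Each returns a list of dicts, best first, with "score" (0 to 1); they miss things now and then, are a little off and sometimes report something else, mostly with a low value. They report only what shows in the picture. A call takes as long as a camera call. They do not tell look-alikes from the thing itself.
- silhouettes(picture, label): "mask" (480x640 bool, what is visible of it) and "rect" ([left, top, right, bottom] in pixels, round what is visible of it).
- spot_point(picture, label): "uv" ([column, row] in pixels: a listed point, or the origin of a listed thing).
The state is a dict: "clock": time; "qpos": joint angles; "joint_velocities": joint speeds; "joint_torque": joint torques, N m; "ee_pos": TCP position; "tcp_rot": TCP orientation; "ft_force": force on the tool from outside, world axes, zero at the start; "moment": the same for the moment, N m; "finger_gap": opening from 0.0 (shut) to 1.0 (fully open).
Only numpy, scipy, OpenCV 4.12 (cv2) and the standard library are available. Lean on these libraries where they do the work, as an engineer would, in place of code of your own. Each camera call takes 0.05 s, during which the arm holds its last target. There are 200 camera calls.

## Working session

There is one attempt and no reset: what is moved stays moved. The work goes in short steps, Python scripts to look and compute and a tool call to move; the robot and the scene stay as the last step left them, time stands still between calls to the robot, and variables do not carry over. Pictures are saved under pics/ and viewed, on a budget of 10 in all, crops included, one or two more only if the job needs it, and the job is handed in when it is done.

Besides the shell and the picture viewer there is one more tool, called after "Emit:" as name([rows], argument=value, ...), one row to a line, values as JSON. move_arm: Moves the arm, as the interface text tells. Its arguments: {"type":"object","properties":{"rows":{"type":"array"},"grip":{"type":"number"},"newtons":{"type":"number"}},"required":["rows"]}

```bash
mkdir -p pics
cat > h.py <<'E'
import numpy as np, cv2
from plant import get_state, camera, hand_in, silhouettes, spot_point
def world(p,u,v,d):
    c=np.array([(u-p['cx'])/p['fx']*d,(v-p['cy'])/p['fy']*d,d]); return np.array(p['R']).T@(c-np.array(p['t']))
def atz(p,u,v,z):
    R=np.array(p['R']);o=-R.T@np.array(p['t']);r=R.T@np.array([(u-p['cx'])/p['fx'],(v-p['cy'])/p['fy'],1.])
    return o+r*(z-o[2])/r[2]
def cloud(p,m):
    v,u=np.nonzero(m&(p['depth']>0)); d=p['depth'][v,u]
    c=np.stack([(u-p['cx'])/p['fx']*d,(v-p['cy'])/p['fy']*d,d],1); return (c-np.array(p['t']))@np.array(p['R'])
def save(p,n): cv2.imwrite('pics/'+n,p['image'][:,:,::-1])
E
python3 - <<'E'
from h import *
np.set_printoptions(precision=1,suppress=True)
print(get_state())
for n in('scene','top'):
    p=camera(n); save(p,n+'1.png'); print(n,-np.array(p['R']).T@p['t'],p['fx'])
    for l in('key','stand','medbox','lunchbox','bottle','saucer','teaspoon'):
        for s in silhouettes(p,l)[:3]:
            c=cloud(p,s['mask']); print(l,round(s['score'],2),s['rect'],np.percentile(c,[5,50,95],axis=0).ravel() if len(c) else '')
    for l in('key_grip','lock_face','slot'):
        for s in spot_point(p,l)[:3]:
            z={'key_grip':64,'lock_face':94,'slot':90}[l]; print(l,round(s['score'],2),s['uv'],atz(p,*s['uv'],z))
E
```

```text
{'clock': 0.0, 'qpos': array([-1. ,  0.4,  0. , -0. , -1.2, -0.3]), 'joint_velocities': array([-0.,  0.,  0., -0., -0., -0.]), 'joint_torque': array([ -0. , -39.2,  18.8,   4.2,  -0. ,   0. ]), 'ee_pos': array([ 209.9, -588.1,  238.2]), 'tcp_rot': array([-0. , -0.2,  1. ,  0. ]), 'ft_force': array([-0.6,  0.4,  1. ]), 'moment': array([-0., -0.,  0.]), 'finger_gap': 1.0000019549399335}
scene [ 1168.8 -1080.1   857.6] 614.6859811825822
key 0.6 [278.6, 263.8, 288.0, 280.2] [ 501.4 -134.9   41.2  511.2 -129.7   59.5  523.  -125.1   75.8]
stand 0.94 [270.0, 275.9, 301.7, 303.5] [ 486.1 -156.9    4.7  519.2 -144.2   31.6  542.6 -108.5   40.4]
medbox 0.87 [309.8, 165.4, 364.9, 204.4] [322.2 299.8  18.1 377.4 343.3  62.4 431.3 414.7  68.2]
medbox 0.83 [254.1, 189.6, 311.4, 231.8] [256.1  94.8   9.  325.1 139.4  56.1 363.9 208.6  68. ]
medbox 0.71 [303.4, 185.5, 387.4, 258.0] [442.9  73.4   9.  528.5 125.   78.1 580.1 240.8  94.8]
lunchbox 0.64 [384.4, 250.9, 467.4, 325.2] [733.4 -48.4  10.4 794.6   4.1  59.7 844.5 107.9  63.9]
bottle 0.87 [426.2, 139.1, 453.0, 211.8] [628.9 427.9  12.2 658.5
[... 1285 characters left out ...]
.7   22.5  505.  -123.5   35.1  534.9 -101.7   44. ]
bottle 0.76 [140.3, 180.9, 174.3, 214.7] [619.2 431.1   1.1 641.2 449.2 127.2 676.8 483.4 200.4]
saucer 0.55 [453.4, 227.1, 499.5, 276.1] [ 467.3 -547.8    0.3  522.6 -494.4    9.8  576.9 -437.8   20.2]
teaspoon 0.67 [434.6, 208.2, 450.2, 251.8] [ 515.9 -408.7   -1.5  602.1 -389.9   11.1  632.1 -375.4   22.9]
key_grip 0.51 [356.3, 247.2] [ 513.3 -131.1   64. ]
lock_face 0.92 [250.1, 317.7] [301.6 169.   94. ]
lock_face 0.85 [182.3, 294.6] [362.1 365.5  94. ]
lock_face 0.68 [251.6, 253.5] [484.8 171.6  94. ]
slot 0.75 [249.3, 321.3] [291.3 171.3  90. ]
slot 0.73 [250.8, 257.2] [474.4 174.   90. ]
slot 0.69 [182.6, 294.2] [363.3 365.6  90. ]
```

Run:
```python
from h import *
np.set_printoptions(precision=2,suppress=True)
def crop(p,x0,y0,x1,y1): return cv2.resize(p['image'][y0:y1,x0:x1,::-1],(400,300),interpolation=cv2.INTER_CUBIC)
P={n:camera(n) for n in('scene','top')}
s,t=P['scene'],P['top']
cv2.imwrite('pics/m1.png',np.vstack([np.hstack([crop(s,255,250,319,298+10),crop(s,295,180,395,260)]),np.hstack([crop(t,331,229,379,265),crop(t,205,210,305,285)])]))
# box lids / stand tops
for n,p in P.items():
    for l in('medbox','stand'):
        for q in silhouettes(p,l)[:3]:
            c=cloud(p,q['mask']); 
            zt=np.percentile(c[:,2],90); h=c[abs(c[:,2]-np.median(c[c[:,2]>zt-8,2]))<5]
            print(n,l,round(q['score'],2),np.median(h[:,2]),cv2.minAreaRect(h[:,:2].astype(np.float32)))
            m=q['mask'].astype(np.uint8); print('  ',len(c))
```

```text
scene medbox 0.67 65.19078973893718 ((306.8116149902344, 163.37701416015625), (130.88475036621094, 99.8097915649414), 66.2374267578125)
   1715
scene medbox 0.62 65.27384062602893 ((374.74639892578125, 365.7625732421875), (135.29269409179688, 100.8709716796875), 71.32148742675781)
   1213
scene medbox 0.55 92.03507986564384 ((507.3531799316406, 168.0884552001953), (188.7194366455078, 136.09698486328125), 79.80874633789062)
   3987
scene stand 0.69 72.22836277116933 ((511.1310119628906, -128.46890258789062), (20.860132217407227, 13.01890754699707), 32.13347244262695)
   142
scene stand 0.61 37.9021019550368 ((510.7121276855469, -129.08912658691406), (62.974281311035156, 54.80070877075195), 18.170501708984375)
   670
top medbox 0.83 64.26606649987275 ((304.3547058105469, 165.871826171875), (126.6467056274414, 90.94754791259766), 67.7206039428711)
   1507
top medbox 0.72 91.15187625432114 ((504.7785949707031, 169.94371032714844), (180.44244384765625, 130.51278686523438), 80.47785949707031)
   3018
top medbox 0.57 64.64266773129589 ((371.4988098144531, 367.5042724609375), (128.63246154785156, 90.90220642089844), 72.03070831298828)
   1531
top stand 0.68 36.96855569790817 ((506.3637390136719, -125.80596923828125), (56.59205627441406, 49.94190216064453), 13.84147834777832)
   338
```

View pics/m1.png

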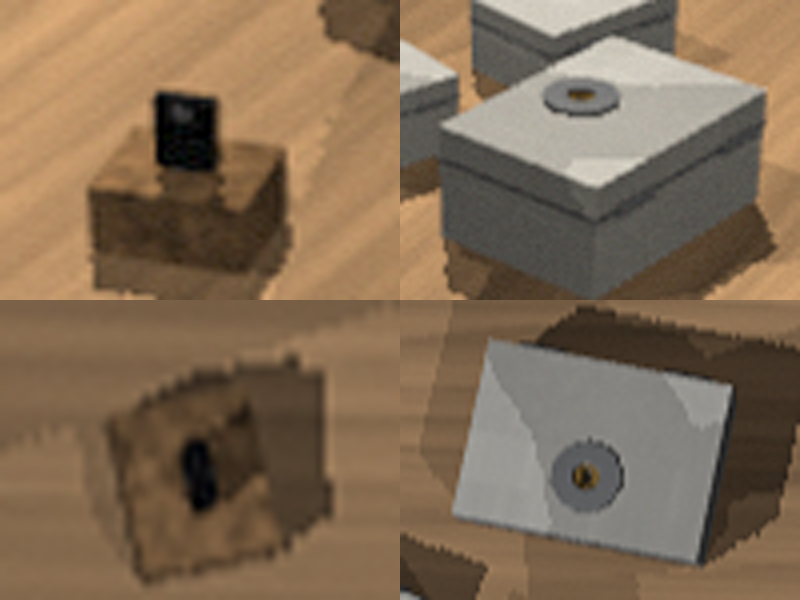

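View pics/scene1.png

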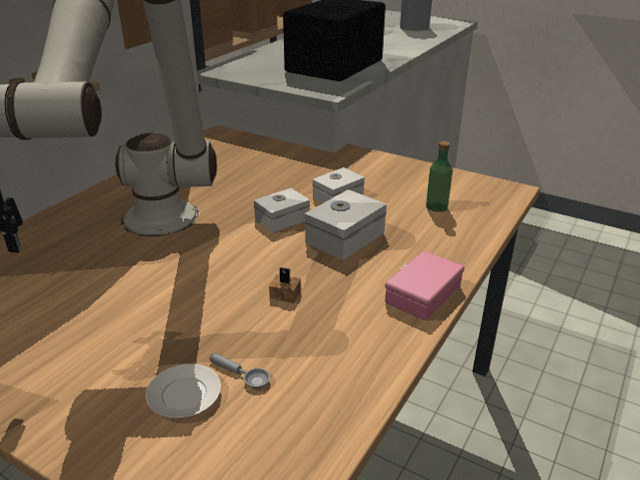

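```bash
cat >> h.py <<'E'
from scipy.optimize import least_squares
def proj(p,X): c=np.asarray(X)@np.array(p['R']).T+np.array(p['t']); return np.stack([c[:,0]/c[:,2]*p['fx']+p['cx'],c[:,1]/c[:,2]*p['fy']+p['cy']],1)
def hull(p,X):
    h=cv2.convexHull((proj(p,X)*64).astype(np.float32)); m=cv2.moments(h); return np.array([m['m10'],m['m01']])/m['m00']/64, m['m00']/4096
def box(x,y,yaw,w,t,z0,z1):
    c,s=np.cos(yaw),np.sin(yaw); return [[x+a*c-b*s,y+a*s+b*c,z] for a in(-w/2,w/2) for b in(-t/2,t/2) for z in(z0,z1)]
def blob(p,mask_fn,uv,r,up=8):
    u0,v0=int(uv[0])-r,int(uv[1])-r
    im=cv2.resize(p['image'][v0:v0+2*r,u0:u0+2*r].astype(np.float32),None,fx=up,fy=up,interpolation=cv2.INTER_LINEAR)
    m=mask_fn(im).astype(np.uint8); n,L,S,C=cv2.connectedComponentsWithStats(m)
    # component nearest the middle
    k=min((k for k in range(1,n) if S[k,4]>30*up),key=lambda k:np.hypot(*(C[k]-r*up)))
    cs,_=cv2.findContours((L==k).astype(np.uint8),0,2); c=max(cs,key=cv2.contourArea); M=cv2.moments(c)
    return (np.array([M['m10'],M['m01']])/M['m00']+.5)/up-.5+[u0,v0], M['m00']/up**2, (L==k), c
def solve(p,uv,X,x0): 
    r=least_squares(lambda q:hull(p,X(*q))[0]-uv,x0,diff_step=1e-4); return r.x,hull(p,X(*r.x))[1]
def ring(x,y,z=94,R=26): a=np.linspace(0,2*np.pi,60); return np.stack([x+R*np.cos(a),y+R*np.sin(a),0*a+z],1)
E
python3 - <<'E'
from h import *
np.set_printoptions(precision=2,suppress=True)
for n,kuv,luv in(('scene',(284,272),(340,206)),('top',(356,248),(251.5,253.5))):
    p=camera(n)
    for th in(35,45,55):
        uv,A,m,c=blob(p,lambda i:i.max(2)<th,kuv,14); print(n,'key',th,uv,A,*solve(p,uv,lambda x,y:box(x,y,.25,24,8,36,74),(511,-129)))
        if n=='top': print(cv2.minAreaRect(c))
    for th in(115,125,135,145):
        try:
            uv,A,m,c=blob(p,lambda i:i.min(2)<th,luv,16); print(n,'lock',th,uv,A,*solve(p,uv,lambda x,y:ring(x,y),(485,171)))
        except Exception as e: print(e)
s=get_state(); print(s['tcp_rot'],s['clock'])
E
```

```text
scene key 35 [284.21 275.41] 115.625 [ 509.2  -127.46] 172.2520182938315
scene key 45 [284.24 275.43] 122.3359375 [ 509.31 -127.49] 172.26610639085993
scene key 55 [284.28 275.47] 128.6328125 [ 509.48 -127.57] 172.29383844695985
scene lock 115 [339.81 204.68] 32.0 [485.7  173.32] 145.54487980157137
scene lock 125 [339.97 206.17] 142.75 [490.07 166.37] 147.44178857584484
scene lock 135 [339.89 205.91] 160.8828125 [489.2  167.51] 147.1110264514573
scene lock 145 [339.86 205.85] 174.890625 [488.96 167.75] 147.03284314484335
top key 35 [354.52 249.51] 23.0234375 [ 507.13 -126.41] 32.77988422848284
((104.20590209960938, 127.32353210449219), (63.786869049072266, 28.376667022705078), 75.96376037597656)
top key 45 [354.55 249.48] 27.25 [ 507.22 -126.51] 32.78787535522133
((104.94780731201172, 127.03251647949219), (67.01692962646484, 33.022274017333984), 76.50426483154297)
top key 55 [354.61 249.43] 31.8984375 [ 507.36 -126.68] 32.800545221194625
((104.0, 128.0), (70.0, 38.0), 90.0)
top lock 115 [251.48 253.56] 273.2421875 [484.65 171.98] 254.51292029942852
top lock 125 [251.29 253.61] 301.2109375 [484.48 172.52] 254.5194134983467
top lock 135 [252.65 251.94] 871.046875 [489.41 168.8 ] 254.28064488444943
top lock 145 [252.33 251.98] 891.3125 [489.26 169.71] 254.2840316526126
[-0.   -0.17  0.99 -0.  ] 1.5
```

Emit:
move_arm([
  {"dx":-0.0396,"dy":0.0305},
  {"dx":-0.0396,"dy":0.0305},
  {"dx":-0.0396,"dy":0.0305},
  {"dx":-0.0396,"dy":0.0305},
  {"dx":-0.0396,"dy":0.0305},
  {"dx":-0.0396,"dy":0.0305},
  {"dx":-0.0396,"dy":0.0305},
  {"dx":-0.0396,"dy":0.0305},
  {"dx":-0.0396,"dy":0.0305},
  {"dx":-0.0396,"dy":0.0305},
  {"dx":-0.0396,"dy":0.0305},
  {"spin":-0.18},
], grip=0.04)

```text
validation failed for argument at $.ro...
```

```bash
python3 -c "
from h import *
s=get_state();print(s['clock'],s['qpos'],s['ee_pos'],s['tcp_rot'])"
```

```text
1.5 [-9.69374807e-01  3.84692633e-01  7.89081593e-03  1.18415107e-05
 -1.19397951e+00 -2.58597947e-01] [ 210.10635943 -588.60679795  239.31468486] [-1.87761277e-06 -1.70575762e-01  9.85344564e-01 -9.11221549e-06]
```

Emit:
move_arm([
  {"dx":-0.0396,"dy":0.0305,"dz":0,"spin":0},
  {"dx":-0.0396,"dy":0.0305,"dz":0,"spin":0},
  {"dx":-0.0396,"dy":0.0305,"dz":0,"spin":0},
  {"dx":-0.0396,"dy":0.0305,"dz":0,"spin":0},
  {"dx":-0.0396,"dy":0.0305,"dz":0,"spin":0},
  {"dx":-0.0396,"dy":0.0305,"dz":0,"spin":0},
  {"dx":-0.0396,"dy":0.0305,"dz":0,"spin":0},
  {"dx":-0.0396,"dy":0.0305,"dz":0,"spin":0},
  {"dx":-0.0396,"dy":0.0305,"dz":0,"spin":0},
  {"dx":-0.0396,"dy":0.0305,"dz":0,"spin":0},
  {"dx":-0.0396,"dy":0.0305,"dz":0,"spin":0},
  {"dx":0,"dy":0,"dz":0,"spin":-0.18},
], grip=0.04)

```text
clock: 3.0
ee_pos: [509.3, -123.7, 239.3]
tcp_rot: [0.0, -0.263, 0.965, -0.0]
ft_force: [0.2, -0.4, -0.3]
finger_gap: 0.466
```

```bash
cat >> h.py <<'E'
def st():
    s=get_state();q=s['tcp_rot'];ps=2*np.arctan2(q[2],q[1]);ps=(ps+np.pi)%(2*np.pi)-np.pi
    print('t',round(s['clock'],2),'q',s['qpos'].round(3),'p',s['ee_pos'].round(1),'yaw',round(np.degrees(ps),2),'tilt',np.round([q[0],q[3]],4),'F',s['ft_force'].round(1),'M',s['moment'].round(2),'gap',round(s['finger_gap']*85.4,1)); return s,ps
E
python3 -c "
from h import *
st()"
```

```text
t 3.0 q [ 0.072  0.213 -0.238  0.    -1.119 -1.111] p [ 509.3 -123.7  239.3] yaw -149.53 tilt [ 0.0003 -0.0001] F [ 0.2 -0.4 -0.3] M [-0.1   0.1   0.03] gap 39.8
```

Emit:
move_arm([
  {"dx":0,"dy":0,"dz":0,"spin":-0.1784},
  {"dx":0,"dy":0,"dz":0,"spin":-0.1784},
  {"dx":0,"dy":0,"dz":0,"spin":-0.1784},
  {"dx":0,"dy":0,"dz":0,"spin":-0.1784},
  {"dx":0,"dy":0,"dz":0,"spin":-0.1784},
  {"dx":0,"dy":0,"dz":0,"spin":-0.1784},
  {"dx":0,"dy":0,"dz":0,"spin":-0.1784},
  {"dx":0,"dy":0,"dz":0,"spin":-0.1784},
  {"dx":0,"dy":0,"dz":0,"spin":-0.1784},
  {"dx":0,"dy":0,"dz":0,"spin":-0.1784},
  {"dx":0,"dy":0,"dz":0,"spin":-0.1784},
  {"dx":0,"dy":0,"dz":0,"spin":-0.1784},
])

```text
clock: 4.5
ee_pos: [507.6, -126.2, 239.4]
tcp_rot: [-0.0, 0.972, -0.234, 0.0]
ft_force: [-0.7, 0.1, -0.4]
finger_gap: 0.47
```

Emit:
move_arm([
  {"dx":0,"dy":0,"dz":0.03,"spin":-0.1784},
  {"dx":0,"dy":0,"dz":0.03,"spin":-0.1784},
  {"dx":0,"dy":0,"dz":0.03,"spin":-0.1784},
  {"dx":0,"dy":0,"dz":0.02,"spin":-0.1784},
  {"dx":0,"dy":0,"dz":0,"spin":0},
])

```text
clock: 5.12
ee_pos: [506.6, -126.3, 128.0]
tcp_rot: [-0.0, 0.993, 0.116, -0.002]
ft_force: [-0.1, -0.6, 0.4]
finger_gap: 0.47
```

Run:
```python
from h import *
s,ps=st()
d=np.array([508.3,-127])-s['ee_pos'][:2]; print('dx,dy',d@[np.cos(ps),np.sin(ps)],d@[np.sin(ps),-np.cos(ps)])
```

```text
t 5.12 q [ 0.067  0.326 -0.394 -0.    -0.855  1.738] p [ 506.6 -126.3  128. ] yaw 13.37 tilt [-0.0001 -0.0018] F [-0.1 -0.6  0.4] M [-0.01 -0.01  0.03] gap 40.1
dx,dy 1.4826669649429747 1.1129878764530516
```

Emit:
move_arm([
  {"dx":0.0015,"dy":0.001,"dz":0.025,"spin":-0.01},
  {"dx":0,"dy":0,"dz":0.025,"spin":0},
  {"dx":0,"dy":0,"dz":0.02,"spin":0},
  {"dx":0,"dy":0,"dz":0.005,"spin":0},
  {"dx":0,"dy":0,"dz":0,"spin":0},
])

```text
clock: 5.75
ee_pos: [510.0, -126.9, 55.2]
tcp_rot: [0.0, 0.993, 0.122, 0.001]
ft_force: [0.4, -0.3, -0.1]
finger_gap: 0.474
```

Run:
```python
from h import *
st(); p=camera('scene'); cv2.imwrite('pics/g1.png',cv2.resize(p['image'][190:310,220:380,::-1],(800,600),interpolation=cv2.INTER_CUBIC))
```

```text
t 5.75 q [ 0.065  0.431 -0.463  0.    -0.675  1.75 ] p [ 510.  -126.9   55.2] yaw 14.02 tilt [0.0002 0.0007] F [ 0.4 -0.3 -0.1] M [-0.04 -0.03  0.01] gap 40.4
```

View pics/g1.png

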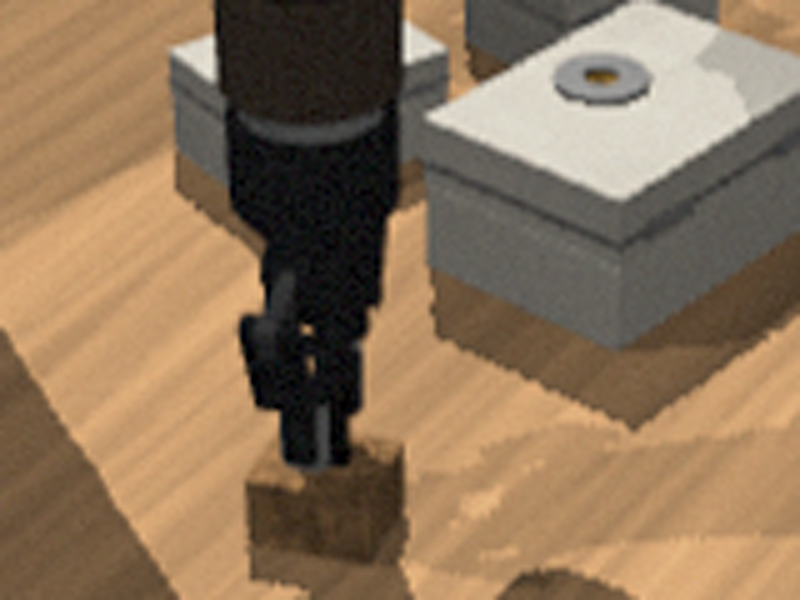

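Emit:
move_arm([
  {"dx":0,"dy":0,"dz":0,"spin":0},
  {"dx":0,"dy":0,"dz":0,"spin":0},
  {"dx":0,"dy":0,"dz":0,"spin":0},
  {"dx":0,"dy":0,"dz":0,"spin":0},
  {"dx":0,"dy":0,"dz":0,"spin":0},
  {"dx":0,"dy":0,"dz":0,"spin":0},
], grip=0.0, newtons=25)

```text
clock: 6.55
ee_pos: [509.8, -126.8, 55.1]
tcp_rot: [0.0, 0.992, 0.123, 0.001]
ft_force: [-0.8, 0.6, 5.2]
finger_gap: 0.087
```

Run:
```python
from h import *
s,ps=st(); print('lateral tool x,y',s['ft_force'][:2]@[np.cos(ps),np.sin(ps)],s['ft_force'][:2]@[np.sin(ps),-np.cos(ps)])
p=camera('scene')
for th in(120,130,140,150):
    uv,A,m,c=blob(p,lambda i:i.min(2)<th,(340.4,205.6),14); print('lock',th,uv,A,*solve(p,uv,lambda x,y:ring(x,y),(485,171)))
p=camera('top')
for th in(110,120,125,130,140):
    uv,A,m,c=blob(p,lambda i:i.min(2)<th,(251.4,253.6),16); print('lock',th,uv,A,*solve(p,uv,lambda x,y:ring(x,y),(485,171)))
st()
```

```text
t 6.55 q [ 0.065  0.431 -0.464  0.    -0.675  1.751] p [ 509.8 -126.8   55.1] yaw 14.09 tilt [0.0002 0.0006] F [-0.8  0.6  5.2] M [ 0.32  0.29 -0.01] gap 7.5
lateral tool x,y -0.6572408984064254 -0.7684609920827075
lock 120 [339.73393108 204.73610868] 22.2734375 [485.67034521 172.96012098] 145.61318580410443
lock 130 [339.76340257 204.70349901] 26.328125 [485.64826628 173.15793904] 145.57169954665005
lock 140 [339.75872352 204.68862203] 32.203125 [485.59745304 173.2236246 ] 145.55279166437685
lock 150 [340.90589864 206.35213422] 107.46875 [492.64769567 166.75638209] 147.67383908340707
lock 110 [251.42448234 252.39230107] 185.6953125 [488.01292821 172.27674017] 254.33605441974942
lock 120 [251.48343538 253.44857164] 250.734375 [484.96667752 171.99089657] 254.49639411095995
lock 125 [251.43056036 253.45811827] 259.5859375 [484.93536137 172.14223951] 254.4974082984263
lock 130 [251.37981564 253.4622099 ] 267.953125 [484.91995345 172.28802322] 254.49729832424782
lock 140 [251.2843785  253.49688884] 286.3203125 [484.81304755 172.55927051] 254.50161397771444
t 6.65 q [ 0.065  0.431 -0.464  0.    -0.675  1.751] p [ 509.8 -126.8   55.1] yaw 14.09 tilt [0.0002 0.0006] F [0.3 0.7 6.1] M [ 0.33  0.39 -0.03] gap 7.4
```

Emit:
move_arm([
  {"dx":0,"dy":0,"dz":0,"spin":0},
  {"dx":0,"dy":0,"dz":0,"spin":0},
  {"dx":0,"dy":0,"dz":-0.005,"spin":0},
  {"dx":0,"dy":0,"dz":-0.01,"spin":0},
  {"dx":0,"dy":0,"dz":-0.015,"spin":0},
  {"dx":0,"dy":0,"dz":-0.02,"spin":0},
  {"dx":0,"dy":0,"dz":-0.03,"spin":0},
  {"dx":0,"dy":0,"dz":-0.03,"spin":0},
  {"dx":0,"dy":0,"dz":0,"spin":0},
  {"dx":0,"dy":0,"dz":0,"spin":0},
], grip=0.0, newtons=80)

```text
clock: 7.9
ee_pos: [508.5, -126.8, 164.2]
tcp_rot: [-0.0, 0.992, 0.122, -0.0]
ft_force: [0.3, -1.0, -0.6]
finger_gap: 0.078
```

Run:
```python
from h import *
s,ps=st()
ps2=np.radians(-9.5); d=np.array([485.9,171.7])-s['ee_pos'][:2]; print('dx,dy',d@[np.cos(ps),np.sin(ps)],d@[np.sin(ps),-np.cos(ps)], 'spin',ps-ps2)
```

```text
t 7.9 q [ 6.500e-02  2.850e-01 -3.460e-01 -1.000e-03 -9.410e-01  1.751e+00] p [ 508.5 -126.8  164.2] yaw 14.05 tilt [-0.0003 -0.0004] F [ 0.3 -1.  -0.6] M [0.01 0.06 0.01] gap 6.7
dx,dy 50.51521684664706 -295.01269606192585 spin 0.4110323871956153
```

Emit:
move_arm([
  {"dx":0.0063,"dy":-0.0369,"dz":0,"spin":0},
  {"dx":0.0063,"dy":-0.0369,"dz":0,"spin":0},
  {"dx":0.0063,"dy":-0.0369,"dz":0,"spin":0},
  {"dx":0.0063,"dy":-0.0369,"dz":0,"spin":0},
  {"dx":0.0063,"dy":-0.0369,"dz":0,"spin":0},
  {"dx":0.0063,"dy":-0.0369,"dz":0,"spin":0},
  {"dx":0.0063,"dy":-0.0369,"dz":0,"spin":0},
  {"dx":0.0063,"dy":-0.0369,"dz":0,"spin":0.137},
  {"dx":0,"dy":0,"dz":0,"spin":0.137},
  {"dx":0,"dy":0,"dz":0,"spin":0.137},
  {"dx":0,"dy":0,"dz":0,"spin":0},
  {"dx":0,"dy":0,"dz":0,"spin":0},
])

```text
clock: 9.4
ee_pos: [486.0, 171.4, 163.7]
tcp_rot: [0.0, 0.997, -0.082, -0.001]
ft_force: [0.0, -0.1, -1.3]
finger_gap: 0.076
```

Run:
```python
from h import *
s,ps=st()
p=camera('scene'); cv2.imwrite('pics/a1.png',cv2.resize(p['image'][150:240,280:400,::-1],(800,600),interpolation=cv2.INTER_CUBIC))
for l in('key_tip','lock_face','slot'):
  for q in spot_point(p,l)[:3]: print(l,q)
for q in silhouettes(p,'key')[:2]: print(q['score'],q['rect'])
print(proj(p,[[*s['ee_pos'][:2],z] for z in(115,94,90,145)]))
```

```text
t 9.4 q [ 0.654  0.272 -0.366 -0.    -0.934  0.753] p [486.  171.4 163.7] yaw -9.38 tilt [ 0.0005 -0.0006] F [ 0.  -0.1 -1.3] M [ 0.   -0.    0.01] gap 6.5
key_tip {'uv': [335.8, 198.6], 'score': 0.46}
lock_face {'uv': [278.4, 194.0], 'score': 0.95}
lock_face {'uv': [340.2, 203.6], 'score': 0.74}
lock_face {'uv': [337.7, 177.5], 'score': 0.74}
slot {'uv': [341.7, 207.1], 'score': 0.91}
slot {'uv': [335.9, 176.6], 'score': 0.66}
0.49 [338.1, 181.2, 343.8, 194.5]
[[339.7340155  197.82087653]
 [339.56992892 204.9435411 ]
 [339.53893222 206.28904449]
 [339.97244363 187.4711971 ]]
```

View pics/a1.png

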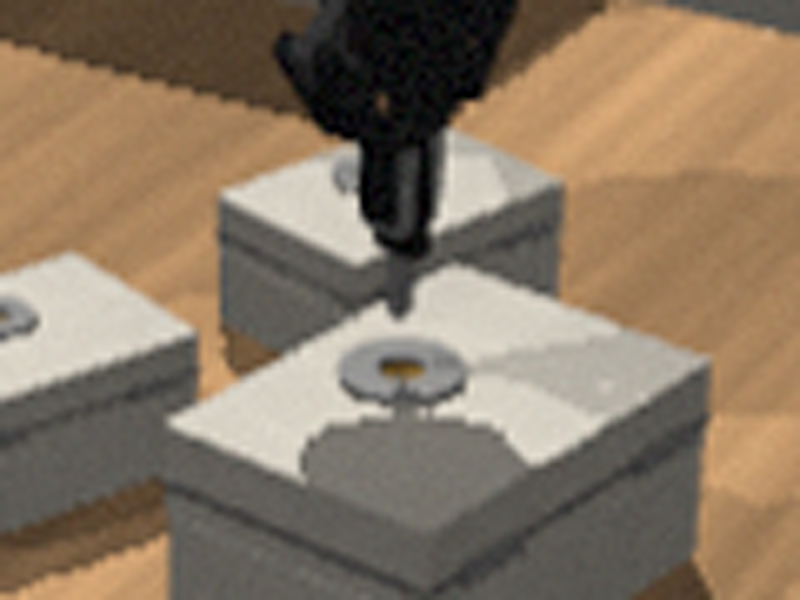

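Emit:
move_arm([
  {"dx":0.001,"dy":0,"dz":0.01,"spin":0},
  {"dx":0,"dy":0,"dz":0.008,"spin":0},
  {"dx":0,"dy":0,"dz":0.002,"spin":0},
  {"dx":0,"dy":0,"dz":0,"spin":0},
  {"dx":0,"dy":0,"dz":0,"spin":0},
])

```text
clock: 10.28
ee_pos: [487.5, 171.7, 144.5]
tcp_rot: [-0.0, 0.997, -0.083, 0.0]
ft_force: [0.2, -0.1, -0.6]
finger_gap: 0.077
```

Run:
```python
from h import *
s,ps=st()
p=camera('scene'); cv2.imwrite('pics/a2.png',cv2.resize(p['image'][180:225,310:370,::-1],(800,600),interpolation=cv2.INTER_CUBIC))
```

```text
t 10.28 q [ 0.653  0.296 -0.389  0.    -0.886  0.752] p [487.5 171.7 144.5] yaw -9.47 tilt [-0.0001  0.0002] F [ 0.2 -0.1 -0.6] M [ 0.02 -0.01  0.01] gap 6.5
```

View pics/a2.png

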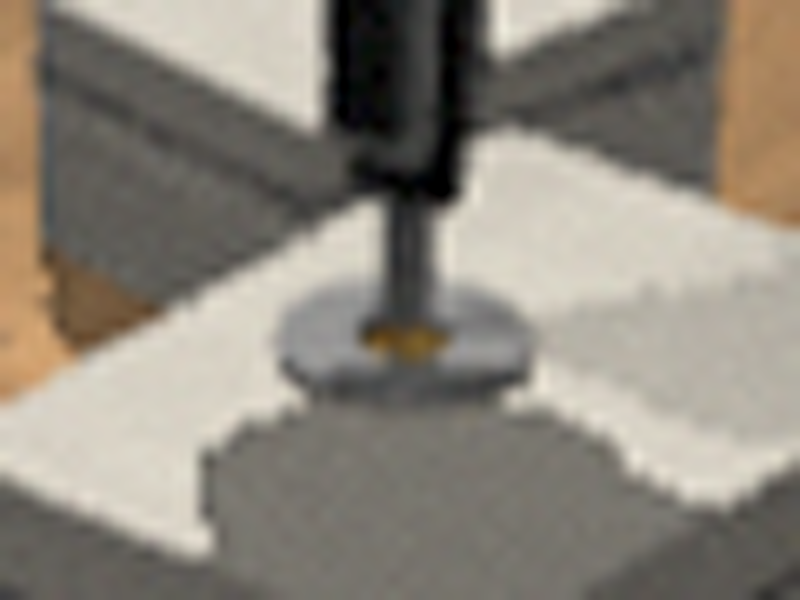

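Emit:
move_arm([
  {"dx":0,"dy":0,"dz":0.002,"spin":0},
  {"dx":0,"dy":0,"dz":0.002,"spin":0},
  {"dx":0,"dy":0,"dz":0.001,"spin":0},
  {"dx":0,"dy":0,"dz":0,"spin":0},
])

```text
clock: 10.82
ee_pos: [487.3, 171.5, 139.2]
tcp_rot: [0.0, 0.997, -0.083, -0.0]
ft_force: [-0.5, -0.1, -0.4]
finger_gap: 0.076
```

Emit:
move_arm([
  {"dx":0,"dy":0,"dz":0.001,"spin":0},
  {"dx":0,"dy":0,"dz":0.001,"spin":0},
  {"dx":0,"dy":0,"dz":0,"spin":0},
])

```text
clock: 11.2
ee_pos: [487.5, 171.7, 137.3]
tcp_rot: [-0.0, 0.997, -0.083, 0.0]
ft_force: [-0.2, 0.4, -0.8]
finger_gap: 0.077
```

Tip at about 88, no contact yet; continue with small steps.

Emit:
move_arm([
  {"dx":0,"dy":0,"dz":0.001,"spin":0},
  {"dx":0,"dy":0,"dz":0.001,"spin":0},
  {"dx":0,"dy":0,"dz":0,"spin":0},
])

```text
clock: 11.58
ee_pos: [487.5, 171.8, 135.3]
tcp_rot: [-0.0, 0.997, -0.083, 0.0]
ft_force: [0.0, 0.8, 0.5]
finger_gap: 0.079
```

Emit:
move_arm([
  {"dx":0,"dy":0,"dz":0.001,"spin":0},
  {"dx":0,"dy":0,"dz":0.001,"spin":0},
  {"dx":0,"dy":0,"dz":0,"spin":0},
])

```text
clock: 11.95
ee_pos: [487.5, 171.7, 133.3]
tcp_rot: [-0.0, 0.997, -0.083, 0.0]
ft_force: [0.2, 0.9, -0.9]
finger_gap: 0.08
```

```bash
cat >> h.py <<'E'
def lat(s,ps):
    for k in('ft_force','moment'):
        f=s[k]; print(k,'tool x,y,z',(f[:2]@[np.cos(ps),np.sin(ps)]).round(2),(f[:2]@[np.sin(ps),-np.cos(ps)]).round(2),(-f[2]).round(2))
E
python3 -c "
from h import *
lat(*st())"
```

```text
t 11.95 q [ 0.653  0.31  -0.403 -0.    -0.858  0.752] p [487.5 171.7 133.3] yaw -9.48 tilt [-0.0001  0.0001] F [ 0.2  0.9 -0.9] M [ 0.45 -0.18 -0.05] gap 6.8
ft_force tool x,y,z 0.02 -0.91 0.92
moment tool x,y,z 0.47 0.11 0.05
```

Emit:
move_arm([
  {"dx":0,"dy":-0.0007,"dz":0.001,"spin":0},
  {"dx":0,"dy":0,"dz":0.001,"spin":0},
  {"dx":0,"dy":0,"dz":0.001,"spin":0},
  {"dx":0,"dy":0,"dz":0.001,"spin":0},
  {"dx":0,"dy":0,"dz":0,"spin":0},
])

```text
clock: 12.58
ee_pos: [487.4, 172.2, 129.2]
tcp_rot: [0.0, 0.997, -0.083, -0.0]
ft_force: [0.4, 0.1, -0.4]
finger_gap: 0.078
```

```bash
python3 -c "
from h import *
lat(*st())"
```

```text
t 12.57 q [ 0.654  0.315 -0.407  0.    -0.849  0.751] p [487.4 172.2 129.2] yaw -9.48 tilt [ 0.0001 -0.0002] F [ 0.4  0.1 -0.4] M [ 0.   -0.01  0.01] gap 6.6
ft_force tool x,y,z 0.38 -0.17 0.39
moment tool x,y,z 0.0 0.01 -0.01
```

Emit:
move_arm([
  {"dx":0,"dy":0,"dz":0.001,"spin":0},
  {"dx":0,"dy":0,"dz":0.001,"spin":0},
  {"dx":0,"dy":0,"dz":0.001,"spin":0},
  {"dx":0,"dy":0,"dz":0.001,"spin":0},
  {"dx":0,"dy":0,"dz":0,"spin":0},
], newtons=110)

```text
clock: 13.2
ee_pos: [487.6, 172.3, 125.6]
tcp_rot: [0.0, 0.997, -0.083, 0.0]
ft_force: [-0.4, 0.1, 1.9]
finger_gap: 0.071
```

```bash
python3 -c "
from h import *
lat(*st())"
```

```text
t 13.2 q [ 0.654  0.32  -0.411  0.    -0.84   0.751] p [487.6 172.3 125.6] yaw -9.47 tilt [0.     0.0001] F [-0.4  0.1  1.9] M [-0.01  0.31  0.07] gap 6.1
ft_force tool x,y,z -0.42 0.01 -1.92
moment tool x,y,z -0.06 -0.3 -0.07
```

Emit:
move_arm([
  {"dx":0.0015,"dy":0,"dz":0.001,"spin":0},
  {"dx":-0.003,"dy":0,"dz":0.001,"spin":0},
  {"dx":0.003,"dy":0,"dz":0.001,"spin":0},
  {"dx":-0.003,"dy":0,"dz":0.001,"spin":0},
  {"dx":0.0015,"dy":0,"dz":0,"spin":0},
  {"dx":0,"dy":0,"dz":0,"spin":0},
])

```text
clock: 13.95
ee_pos: [487.1, 172.1, 120.9]
tcp_rot: [0.0, 0.997, -0.083, -0.001]
ft_force: [-1.6, 0.2, 0.9]
finger_gap: 0.068
```

```bash
python3 -c "
from h import *
lat(*st())"
```

```text
t 13.95 q [ 0.654  0.326 -0.416 -0.001 -0.83   0.752] p [487.1 172.1 120.9] yaw -9.49 tilt [ 0.0002 -0.0006] F [-1.6  0.2  0.9] M [0.18 0.48 0.02] gap 5.8
ft_force tool x,y,z -1.64 0.03 -0.92
moment tool x,y,z 0.1 -0.51 -0.02
```

Emit:
move_arm([
  {"dx":0.001,"dy":0,"dz":0.001,"spin":0},
  {"dx":-0.003,"dy":0,"dz":0.001,"spin":0},
  {"dx":0.003,"dy":0,"dz":0.001,"spin":0},
  {"dx":-0.003,"dy":0,"dz":0.001,"spin":0},
  {"dx":0.0015,"dy":0,"dz":0,"spin":0},
  {"dx":0,"dy":0,"dz":0,"spin":0},
])

```text
clock: 14.7
ee_pos: [487.2, 172.5, 117.5]
tcp_rot: [-0.0, 0.997, -0.083, 0.0]
ft_force: [-0.4, -0.8, 2.5]
finger_gap: 0.067
```

```bash
python3 -c "
from h import *
lat(*st())"
```

```text
t 14.7 q [ 0.655  0.33  -0.421 -0.    -0.819  0.751] p [487.2 172.5 117.5] yaw -9.48 tilt [-0.0002  0.0002] F [-0.4 -0.8  2.5] M [-0.15  0.13 -0.02] gap 5.7
ft_force tool x,y,z -0.23 0.8 -2.47
moment tool x,y,z -0.17 -0.1 0.02
```

Emit:
move_arm([
  {"dx":0.0015,"dy":0,"dz":0.001,"spin":0},
  {"dx":-0.003,"dy":0,"dz":0.001,"spin":0},
  {"dx":0.003,"dy":0,"dz":0.001,"spin":0},
  {"dx":-0.003,"dy":0,"dz":0.001,"spin":0},
  {"dx":0.0015,"dy":0,"dz":0.0005,"spin":0},
  {"dx":0,"dy":0,"dz":0,"spin":0},
])

```text
clock: 15.45
ee_pos: [487.6, 173.0, 113.2]
tcp_rot: [-0.001, 0.997, -0.083, 0.001]
ft_force: [0.6, -0.1, 5.0]
finger_gap: 0.066
```

```bash
python3 -c "
from h import *
lat(*st())"
```

```text
t 15.45 q [ 0.655  0.336 -0.425 -0.    -0.808  0.751] p [487.6 173.  113.2] yaw -9.47 tilt [-0.0007  0.0006] F [ 0.6 -0.1  5. ] M [ 0.2  -0.23  0.01] gap 5.7
ft_force tool x,y,z 0.65 -0.03 -5.03
moment tool x,y,z 0.24 0.2 -0.01
```

Near the expected home height (113.1); press on until the shoulder resists.

Emit:
move_arm([
  {"dx":0,"dy":0,"dz":0.0007,"spin":0},
  {"dx":0,"dy":0,"dz":0.0007,"spin":0},
  {"dx":0,"dy":0,"dz":0,"spin":0},
])

```text
clock: 15.82
ee_pos: [487.7, 173.0, 113.1]
tcp_rot: [-0.001, 0.997, -0.082, 0.001]
ft_force: [-2.4, 0.4, 12.7]
finger_gap: 0.074
```

Run:
```python
from h import *
lat(*st())
p=camera('scene'); cv2.imwrite('pics/h1.png',cv2.resize(p['image'][180:225,310:370,::-1],(800,600),interpolation=cv2.INTER_CUBIC))
```

```text
t 15.82 q [ 0.655  0.336 -0.426  0.    -0.807  0.751] p [487.7 173.  113.1] yaw -9.43 tilt [-0.0006  0.0009] F [-2.4  0.4 12.7] M [ 0.04  0.63 -0.  ] gap 6.3
ft_force tool x,y,z -2.47 0.03 -12.66
moment tool x,y,z -0.06 -0.63 0.0
```

View pics/h1.png

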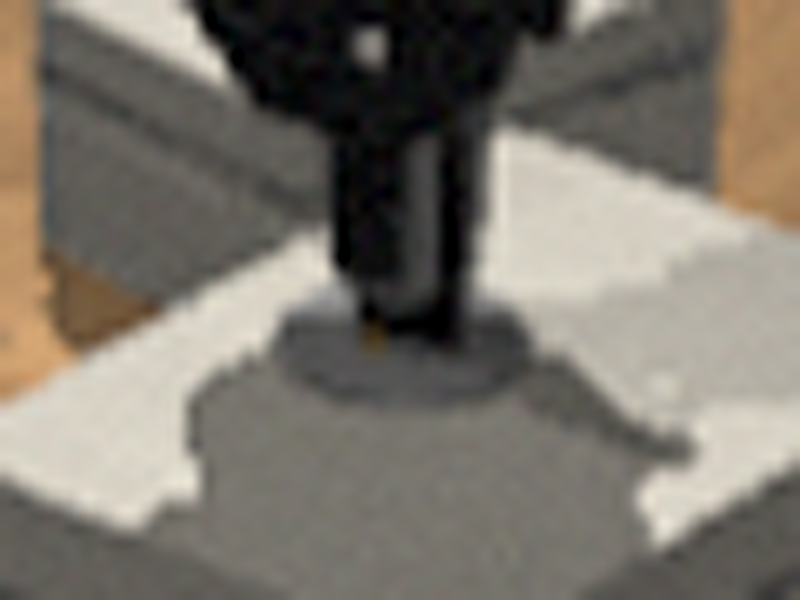

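Emit:
move_arm([
  {"dx":0.001,"dy":0,"dz":0.001,"spin":0},
  {"dx":-0.002,"dy":0,"dz":0.001,"spin":0},
  {"dx":0.001,"dy":0,"dz":0,"spin":0},
  {"dx":0,"dy":0,"dz":0,"spin":0},
])

```text
clock: 16.38
ee_pos: [487.8, 173.1, 112.9]
tcp_rot: [-0.001, 0.997, -0.082, 0.001]
ft_force: [-6.2, 0.1, 23.4]
finger_gap: 0.069
```

```bash
python3 -c "
from h import *
lat(*st())"
```

```text
t 16.38 q [ 0.655  0.336 -0.426  0.001 -0.805  0.751] p [487.8 173.1 112.9] yaw -9.39 tilt [-0.0006  0.0013] F [-6.2  0.1 23.4] M [-0.06  1.89  0.01] gap 5.9
ft_force tool x,y,z -6.18 0.94 -23.42
moment tool x,y,z -0.37 -1.85 -0.01
```

Emit:
move_arm([
  {"dx":-0.0005,"dy":0,"dz":0,"spin":0.1},
  {"dx":0,"dy":0,"dz":0,"spin":0.1},
  {"dx":0,"dy":0,"dz":0,"spin":0.1},
  {"dx":0,"dy":0,"dz":0,"spin":0.1},
  {"dx":0,"dy":0,"dz":0,"spin":0.1},
  {"dx":0,"dy":0,"dz":0,"spin":0.1},
  {"dx":0,"dy":0,"dz":0,"spin":0},
])

```text
clock: 17.25
ee_pos: [488.0, 173.1, 112.9]
tcp_rot: [-0.001, 0.928, -0.373, 0.002]
ft_force: [-3.4, -1.4, 22.5]
finger_gap: 0.068
```

```bash
python3 -c "
from h import *
lat(*st())"
```

```text
t 17.25 q [ 0.656  0.336 -0.427  0.002 -0.804  0.149] p [488.  173.1 112.9] yaw -43.8 tilt [-0.0013  0.0017] F [-3.4 -1.4 22.5] M [-0.46  1.17 -0.09] gap 5.8
ft_force tool x,y,z -1.46 3.33 -22.55
moment tool x,y,z -1.14 -0.53 0.09
```

Turning well, torque about 0.09 N m and side forces small. Continue.

Emit:
move_arm([
  {"dx":0,"dy":0.0004,"dz":0,"spin":0.1},
  {"dx":0,"dy":0,"dz":0,"spin":0.1},
  {"dx":0,"dy":0,"dz":0,"spin":0.1},
  {"dx":0,"dy":0,"dz":0,"spin":0.1},
  {"dx":0,"dy":0,"dz":0,"spin":0.1},
  {"dx":0,"dy":0,"dz":0,"spin":0.1},
  {"dx":0,"dy":0,"dz":0,"spin":0},
])

```text
clock: 18.12
ee_pos: [488.0, 173.1, 112.9]
tcp_rot: [-0.002, 0.776, -0.63, 0.001]
ft_force: [-3.2, -0.9, 20.1]
finger_gap: 0.069
```

```bash
python3 -c "
from h import *
lat(*st())"
```

```text
t 18.12 q [ 0.655  0.336 -0.428  0.002 -0.803 -0.45 ] p [488.  173.1 112.9] yaw -78.16 tilt [-0.0021  0.0014] F [-3.2 -0.9 20.1] M [-0.39  1.   -0.03] gap 5.9
ft_force tool x,y,z 0.25 3.3 -20.12
moment tool x,y,z -1.06 0.17 0.03
```

Emit:
move_arm([
  {"dx":0,"dy":0,"dz":0,"spin":0.1},
  {"dx":0,"dy":0,"dz":0,"spin":0.1},
  {"dx":0,"dy":0,"dz":0,"spin":0.1},
  {"dx":0,"dy":0,"dz":0,"spin":0.1},
  {"dx":0,"dy":0,"dz":0,"spin":0.08},
  {"dx":0,"dy":0,"dz":0,"spin":0},
  {"dx":0,"dy":0,"dz":0,"spin":0},
])

```text
clock: 19.0
ee_pos: [488.3, 173.0, 113.0]
tcp_rot: [0.003, -0.605, 0.797, -0.001]
ft_force: [-2.2, -2.5, 19.7]
finger_gap: 0.07
```

```bash
python3 -c "
from h import *
lat(*st())"
```

```text
t 19.0 q [ 0.655  0.336 -0.428  0.003 -0.802 -0.93 ] p [488.3 173.  113. ] yaw -105.61 tilt [ 0.0025 -0.001 ] F [-2.2 -2.5 19.7] M [-0.48  0.72  0.04] gap 5.9
ft_force tool x,y,z 3.04 1.47 -19.69
moment tool x,y,z -0.57 0.65 -0.04
```

Emit:
move_arm([
  {"dx":0,"dy":0,"dz":0,"spin":0.05},
  {"dx":0,"dy":0,"dz":0,"spin":0},
  {"dx":0,"dy":0,"dz":0,"spin":0},
])

```text
clock: 19.38
ee_pos: [488.3, 173.0, 112.9]
tcp_rot: [0.003, -0.584, 0.811, -0.001]
ft_force: [-1.4, -1.0, 20.5]
finger_gap: 0.069
```

```bash
python3 -c "
from h import *
s,p=st();lat(s,p);print(s['joint_torque'])"
```

```text
t 19.38 q [ 0.655  0.336 -0.428  0.003 -0.802 -0.98 ] p [488.3 173.  112.9] yaw -108.48 tilt [ 0.0025 -0.0009] F [-1.4 -1.  20.5] M [-0.54  0.67  0.06] gap 5.9
ft_force tool x,y,z 1.36 0.98 -20.46
moment tool x,y,z -0.47 0.72 -0.06
[  0.23059486 -22.93818712  10.09506673   1.17145434   0.8551264
  -0.05316672]
```

Emit:
move_arm([
  {"dx":0,"dy":0,"dz":0,"spin":0.05},
  {"dx":0,"dy":0,"dz":0,"spin":0},
  {"dx":0,"dy":0,"dz":0,"spin":0},
])

```text
clock: 19.75
ee_pos: [488.3, 173.0, 112.9]
tcp_rot: [0.003, -0.564, 0.826, -0.001]
ft_force: [-2.6, -1.8, 20.2]
finger_gap: 0.07
```

```bash
python3 -c "
from h import *
s,p=st();lat(s,p);print(s['joint_torque'])"
```

```text
t 19.75 q [ 0.655  0.336 -0.428  0.003 -0.802 -1.03 ] p [488.3 173.  112.9] yaw -111.33 tilt [ 0.0025 -0.0009] F [-2.6 -1.8 20.2] M [-0.51  0.67  0.06] gap 6.0
ft_force tool x,y,z 2.6 1.81 -20.25
moment tool x,y,z -0.43 0.72 -0.06
[  0.26852416 -22.96496093  10.09349942   1.14873905   0.84824866
  -0.05857057]
```

Emit:
move_arm([
  {"dx":0,"dy":0,"dz":0,"spin":0.05},
  {"dx":0,"dy":0,"dz":0,"spin":0.05},
  {"dx":0,"dy":0,"dz":0,"spin":0},
  {"dx":0,"dy":0,"dz":0,"spin":0},
])

```text
clock: 20.25
ee_pos: [488.4, 173.0, 112.9]
tcp_rot: [0.003, -0.522, 0.853, -0.001]
ft_force: [-2.2, -2.1, 19.6]
finger_gap: 0.067
```

Run:
```python
from h import *
s,ps=st();lat(s,ps);print(s['joint_torque'][5])
p=camera('scene'); q=camera('top')
a=cv2.resize(p['image'][180:225,310:350,::-1],(400,450),interpolation=cv2.INTER_CUBIC); b=cv2.resize(q['image'][235:275,232:268,::-1],(400,450),interpolation=cv2.INTER_CUBIC)
cv2.imwrite('pics/t1.png',np.hstack([a,b]))
```

```text
t 20.25 q [ 0.655  0.336 -0.428  0.003 -0.802 -1.129] p [488.4 173.  112.9] yaw -117.02 tilt [ 0.0026 -0.0009] F [-2.2 -2.1 19.6] M [-0.6   0.59  0.21] gap 5.7
ft_force tool x,y,z 2.87 1.02 -19.55
moment tool x,y,z -0.25 0.8 -0.21
-0.24043332785367966
```

View pics/t1.png

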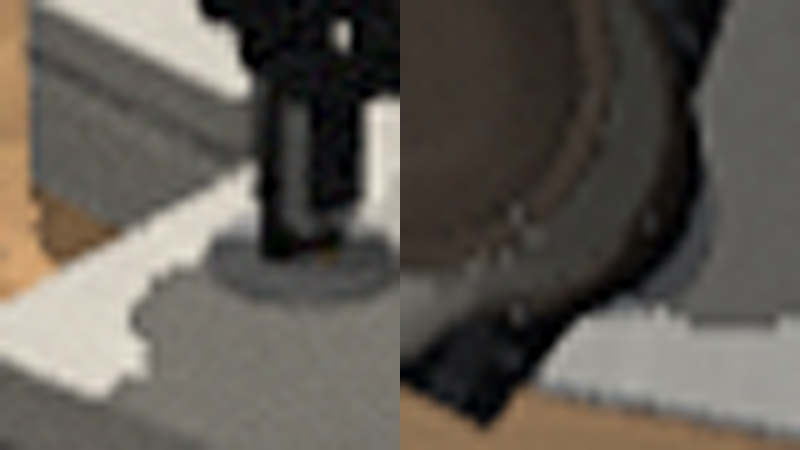

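Emit:
move_arm([
  {"dx":0,"dy":0,"dz":0,"spin":0},
  {"dx":0,"dy":0,"dz":0,"spin":0},
  {"dx":0,"dy":0,"dz":0,"spin":0},
  {"dx":0,"dy":0,"dz":0,"spin":0},
])

```text
clock: 20.85
ee_pos: [488.4, 173.0, 112.9]
tcp_rot: [0.003, -0.522, 0.853, -0.001]
ft_force: [-2.0, -2.3, 19.8]
finger_gap: 0.067
```

Run:
```python
from h import *
s,ps=st();lat(s,ps);print(s['joint_torque'][5],abs(s['joint_velocities']).max())
print(hand_in())
```

```text
t 20.85 q [ 0.655  0.336 -0.428  0.003 -0.802 -1.129] p [488.4 173.  112.9] yaw -117.02 tilt [ 0.0027 -0.0008] F [-2.  -2.3 19.8] M [-0.56  0.61  0.2 ] gap 5.7
ft_force tool x,y,z 2.99 0.7 -19.8
moment tool x,y,z -0.29 0.78 -0.2
-0.2398767415434122 0.0012144390744231442
the job is handed in; nothing more can be done
None
```

I put the key in the lock of the large white medicine box, pushed it home past both pins with small wiggles, and turned it clockwise to the stop. I handed in at 20.9 s with the key still gripped, pressed down and held turned. The hand-in gives no verdict.

**Last checks before handing in:**
- **Home:** The tool stood at z = 112.9 mm, where about 113 was expected for home. It held there under about 20 N of push, with under 4 N of side force and almost no tilt. In the picture the key's head sits on the collar.
- **Turned:** The tool had turned about 1.88 rad. Resistance rose from about 0.06 to about 0.2 N m over the last 0.1 rad, which I read as the stop. The plug's angle was not measured directly. From the turn less the slot's play, I take it to be near 1.57 rad.
- **Grip:** The fingers were set to 110 N and the arm was still. The opening read 5.7 mm on the 8 mm head, perhaps from squeeze in the pads.

**Disagreements:** The two cameras differed by about 2 mm on the key and box and about 6 mm on the lock. I resolved this with the average position and by feel when the key entered the slot. The spring torque read about 0.06 N m near the full quarter, less than the stated 0.1. I did not re-measure the lunch box, bottle, saucer and teaspoon, but the arm's path stayed clear of them.

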